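# Stack spacer and cover on the cylinder head's dowels and check with a straightedge

## Robot

A 6-joint arm with a two-finger parallel gripper is mounted at the origin on the work surface. World frame = base frame: x ahead of the robot, y to its left, z up, the work surface at z = 0. Lengths are in mm, angles in rad, forces in N, time in s.
With the tool pointing down it reaches from about 275 to 1000 mm from the base axis. Payload 8.4 kg.
Tool frame: the origin (TCP) lies on the centre line of the jaws, within the pads' length; the fingertips stand 25 mm ahead of it and the grasp point (between the pads) lies 6 mm ahead of it; z points along the fingers, x is the direction in which the jaws open and shut, and the axes are right-handed (so a half turn about z gives the same grasp; the last joint's range is limited). The gripper opens to 85 mm and grips with 20 to 120 N. Pads are 22 mm wide; open, the fingers measure 114 mm over their backs; the gripper's body (76 mm by 85 mm) begins 54 mm behind the grasp point. The pads swing forward as they close: fully open they stand 13 mm farther back than shut.
Start: joints at [-1.146, 0.353, 1.633, -0, 1.155, -0.002], TCP at [258.724, -568.938, 256.281] pointing down, gripper open.
Joint ranges: [-2.63, 2.63], [-0.92, 2.1], [0.06, 2.66], [-1.3, 4.44], [0, 2.69], [-3.02, 3.02]. Speed limits (rad/s): [2.22, 2.22, 2.79, 3.14, 3.14, 3.14].

## Interface

Orientations are given as [roll, pitch, yaw] about the fixed x, y, z axes, in that order (R = Rz(yaw) Ry(pitch) Rx(roll)).
In Python, from rig import r gives the robot as it stands. The module is installed in compiled form; this text tells all that it offers.
- The arm moves only by the tool jog_arm, never from a script. Its argument "deltas" is a list of rows, each an object with "gripper": the gripper command: -1 is fully open, 1 is shut, values between are in proportion; "translation": the shift along the world's x, y, z in units of 10 cm (1.0 is 10 cm), a list of three; "dr": the turn, a rotation vector about the world's x, y, z in units of pi/2 rad (1.0 is pi/2 rad), a list of three. In form: [{"gripper": gripper, "translation": [x, y, z], "dr": [wx, wy, wz]}, ...]. A call has 1 to 12 rows; each row shifts and turns the commanded pose from where the row before left it; what a row does not reach is not made up. A row lasts 1/12 s, in which the tool goes at most 41.7 mm and 7.16 degrees, less where a joint would pass 70% of its speed; a pose out of reach is approached as far as the arm can. A call with a number of a shift or a turn outside -1 to 1 is refused whole. A call with a gripper value outside its range is refused whole. The fingers move at their own pace and stop on an object; "squeeze" is the grip in N (left out, the last holds). Time passes only in rows, so rows that do not move let the fingers close. It gives the time, the measured TCP pose, the force and the opening at its end, in the units of the state.
- r.sense(): the state, without advancing time (a new reading comes with each control period).
- r.grab_frame(name): name is "side" or "top"; returns the picture (480x640x3 uint8, blue, green, red); there is no depth.
- r.calibration(name): a dict with "mtx" (3x3 intrinsics, pixels), "k1" (the pictures are not rectified: a ray, as slopes to the right and down, at radius r is drawn at 1 + k1 r^2 times it, then the intrinsics apply), "world_from_camera" (4x4, takes a point from camera to world coordinates). Camera axes: x right, y down, z forward; pixel columns grow to the right and rows downward; lengths in mm; the calibration is good to about 2 mm. A picture is of the moment at which its call begins. calibration takes no time and is no camera call.
- r.sign_off(): hands the job in, once; it reports no verdict.
The state is a dict: "clock": time; "qpos": joint angles; "qvel": joint speeds; "joint_efforts": joint torques, N m; "eef_pos": TCP position; "tcp_rot": TCP orientation; "contact_force": force on the tool from outside, world axes, zero at the start; "wrist_torque": the same for the moment, N m; "opening": opening from 0.0 (shut) to 1.0 (fully open).
Only numpy, scipy, OpenCV 4.12 (cv2) and the standard library are available. Lean on these libraries where they do the work, as an engineer would, in place of code of your own. Each camera call takes 0.05 s, during which the arm holds its last target. There are 200 camera calls.

## Task

Fit the aluminium spacer plate over both brass dowels of the cylinder head until it is fully home, then the blue cover plate over the same dowels, flat on the spacer. Then check the cover: lay the straightedge lengthwise along the middle of it, on its narrow edge, let go, and press firmly straight down for a moment on its red end, then on its black end, to feel for rocking. Leave the three parts stacked like that and do not disturb anything else on the bench.

Things in the scene. Friction and masses are not known exactly. Their poses are not given: they have to be found in the camera images.
- head_face (a point): fixed black finned cylinder head on a wooden cradle; middle of its bright flange face, 80 mm above the bench. Face 150 mm long (x), 50 wide (y), z up. Two upright brass dowels at x = -55 and +55 mm, y = 0: 14 mm thick, straight for 20 mm, then tapering to 6 mm at the tip, 28 mm above the face. Fins 74 mm wide, the highest 26 mm below the face; cradle 160 x 84 mm.
- spacer_mid (a point): bare aluminium spacer plate, 150 x 50 x 14 mm, lying flat on the bench; centre of the plate. x along its length, y across, z up. A through hole of 16.5 mm at x = -55 and at x = +55 mm, y = 0, and a rectangular window of 46 x 28 mm in its middle. It fits the dowels either way round.
- cover_mid (a point): blue cover plate, 150 x 50 x 18 mm, lying flat on the bench; centre of the plate. x along its length, y across, z up. A through hole of 16.5 mm at x = -55 and at x = +55 mm, y = 0; no window. Fits the dowels either way round. Flat upper face; when home on the spacer, the dowel tips end 4 mm below it.
- straightedge_mid (a point): straightedge: steel bar 140 mm long (x), 20 mm wide (y), 30 mm high (z up) standing on its 20 mm wide edge on the bench; centre of the bar. The last 30 mm at its +x end are red, the last 30 mm at its -x end are black, the middle 80 mm bare steel. It may lie either way round on the cover.
- oil_bottle: bystander: yellow oil bottle, 68 mm across, 150 mm tall, standing; origin at the centre of its underside
- spray_can: bystander: green spray can, 62 mm across, 150 mm tall, standing; origin at the centre of its underside
- screwdriver: bystander: screwdriver, 190 mm long, lying at the side
- wrench: bystander: wrench, 180 mm long, lying beyond the cylinder head
- mug: bystander: white mug, 80 mm across, 90 mm tall; origin at the centre of its underside
- old_plate: bystander: old copper-coloured plate 120 x 70 x 10 mm with one big hole in its middle, not part of the job; origin at the centre of its underside
- bolt_tray: bystander: open blue tray 90 x 160 x 35 mm beyond the cylinder head; origin at the centre of its underside
Mind the look-alikes: they are no part of the job. There is more than one size of the part that bears cover_mid; the job needs the middle-sized.

How it is judged:
By the outcome, as a careful person would: the job done as asked, in the order asked, and still so for the second after the job is handed in, with the robot touching nothing.
It also fails if it takes over 72 s, if anything falls off the work surface, if the arm or the gripper's body presses on something with over 40 N, if the wrist force passes 120 N, or if a joint passes its speed limit or range.

## Working session

There is one attempt and no reset: what is moved stays moved. The work goes in short steps, Python scripts to look and compute and a tool call to move; the robot and the scene stay as the last step left them, time stands still between calls to the robot, and variables do not carry over. Pictures are saved under pics/ and viewed, about 8 in all and at most 12, crops included, and the job is handed in when it is done.

Besides the shell and the picture viewer there is one more tool, called after "Call:" by a JSON object that holds its "method" and its "body". jog_arm: Moves the arm, as the interface text tells. Shifts and turns lie within -1 to 1; 1 stands for 10 cm of shift or pi/2 rad of turn. Its arguments: {"type":"object","properties":{"deltas":{"type":"array"},"squeeze":{"type":"number"}},"required":["deltas"]}

```bash
mkdir -p pics; cat > h.py <<'E'
import numpy as np, cv2
from rig import r
def ray(n,uv):
    c=r.calibration(n);K=np.array(c["mtx"]);T=np.array(c["world_from_camera"]);k=c["k1"]
    d=np.array([(uv[0]-K[0,2])/K[0,0],(uv[1]-K[1,2])/K[1,1]]);u=d.copy()
    for _ in range(20): u=d/(1+k*(u@u))
    return T[:3,3],T[:3,:3]@np.array([u[0],u[1],1])
def onz(n,uv,z):
    o,d=ray(n,uv);return o+d*(z-o[2])/d[2]
def proj(n,p):
    c=r.calibration(n);K=np.array(c["mtx"]);T=np.array(c["world_from_camera"])
    q=T[:3,:3].T@(np.array(p,float)-T[:3,3]);u=q[:2]/q[2];u=u*(1+c["k1"]*(u@u))
    return np.array([K[0,0]*u[0]+K[0,2],K[1,1]*u[1]+K[1,2]])
E
python3 - <<'E'
from h import *
for n in("top","side"):
    cv2.imwrite(f"pics/{n}0.png",r.grab_frame(n));c=r.calibration(n);print(n,c)
print(r.sense())
E
```

```text
top {'mtx': array([[528.21113819,   0.        , 307.9788652 ],
       [  0.        , 528.21113819, 244.84650339],
       [  0.        ,   0.        ,   1.        ]]), 'k1': -0.13281367261657887, 'world_from_camera': array([[-1.92586038e-03, -9.96970690e-01,  7.77543260e-02,
         3.92781571e+02],
       [-9.99919852e-01,  9.46920622e-04, -1.26250715e-02,
        -7.30512363e+00],
       [ 1.25131991e-02, -7.77724083e-02, -9.96892608e-01,
         1.47446120e+03],
       [ 0.00000000e+00,  0.00000000e+00,  0.00000000e+00,
         1.00000000e+00]])}
side {'mtx': array([[441.34678263,   0.        , 310.84412503],
       [  0.        , 441.34678263, 236.23993757],
       [  0.        ,   0.        ,   1.        ]]), 'k1': -0.020240159423034126, 'world_from_camera': array([[-7.66320558e-01, -4.06990885e-01,  4.97102828e-01,
        -2.22416715e+01],
       [-6.42178681e-01,  5.08075222e-01, -5.73991386e-01,
         6.26572557e+02],
       [-1.89563675e-02, -7.59090237e-01, -6.50709357e-01,
         7.99963992e+02],
       [ 0.00000000e+00,  0.00000000e+00,  0.00000000e+00,
         1.00000000e+00]])}
{'clock': 0.1, 'qpos': array([-1.14640027e+00,  3.53584462e-01,  1.63409497e+00, -6.59636646e-08,
        1.15517867e+00, -2.40616602e-03]), 'qvel': array([ 0.0010118 , -0.00229268, -0.00114513, -0.00085493, -0.00080458,
        0.00039056]), 'joint_efforts': array([-1.32443336e-03, -6.06354690e+01, -3.42820859e+01, -1.16565507e-04,
        3.95071445e-03, -5.67568605e-06]), 'eef_pos': array([ 258.55396735, -568.56196029,  255.61818186]), 'tcp_rot': array([-3.14158967e+00,  1.26544703e-03, -1.14399407e+00]), 'contact_force': array([0.98649191, 0.68368979, 0.29089294]), 'wrist_torque': array([-0.06011606,  0.01550545,  0.00106454]), 'opening': 0.9991521298172343}
```

View pics/top0.png

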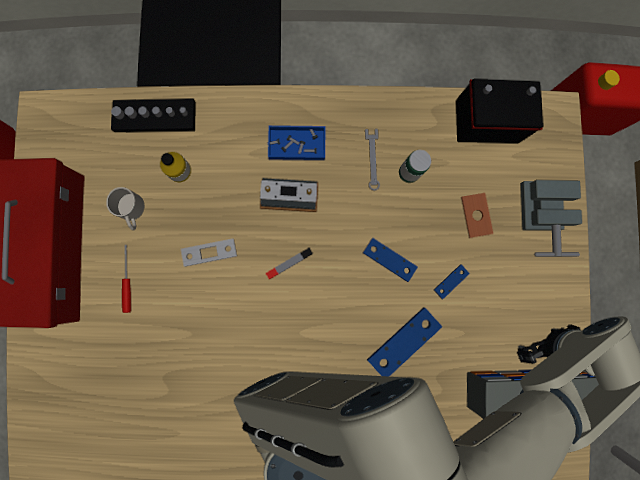

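View pics/side0.png

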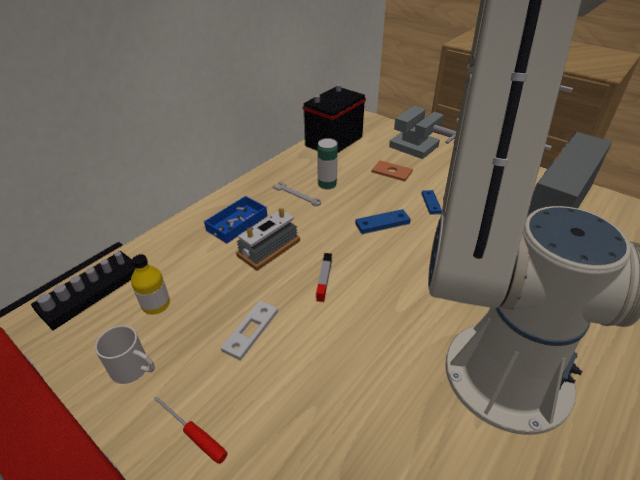

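The top view shows three blue plates with two holes: small (451,281), middle (390,259) and large (404,341). The one at (390,259) should be the middle-sized cover. The spacer is at (209,253), the straightedge at (290,263) with its red end to the lower left, and the head at (289,195). I'll measure them all and confirm with a crop.

```bash
python3 - <<'E'
from h import *
f=cv2.imread("pics/top0.png");hsv=cv2.cvtColor(f,cv2.COLOR_BGR2HSV)
def rect(m,z,roi,name,n="top"):
    x0,y0,x1,y1=roi;M=np.zeros(m.shape,np.uint8);M[y0:y1,x0:x1]=m[y0:y1,x0:x1]
    cs,_=cv2.findContours(M,cv2.RETR_EXTERNAL,cv2.CHAIN_APPROX_NONE)
    c=max(cs,key=cv2.contourArea).reshape(-1,2).astype(float)
    w=np.array([onz(n,p,z)[:2] for p in c],np.float32)
    b=cv2.minAreaRect(w);P=cv2.boxPoints(b);e=[P[1]-P[0],P[2]-P[1]];l=max(e,key=np.linalg.norm)
    a=np.degrees(np.arctan2(l[1],l[0]));print(name,np.round(b[0],1),np.round(sorted(b[1]),1),"yaw",round((a+90)%180-90,1))
blue=cv2.inRange(hsv,(100,120,60),(125,255,255))
for roi,nm in[((355,230,425,290),"mid"),((425,255,475,305),"small"),((360,300,450,385),"large")]: rect(blue,18,roi,nm)
gray=cv2.inRange(hsv,(0,0,120),(180,45,255))
rect(gray,14,(170,230,250,275),"spacer")
rect(gray,80,(250,170,330,203),"head")
red=cv2.inRange(hsv,(0,150,80),(8,255,255))|cv2.inRange(hsv,(172,150,80),(180,255,255))
rect(red,30,(255,235,325,290),"red")
dk=cv2.inRange(hsv,(0,0,0),(180,255,70));rect(dk,30,(255,235,325,290),"black")
rect(cv2.inRange(hsv,(0,0,60),(180,60,255))|red|dk,30,(255,240,325,285),"bar")
# dowel & hole pixels
A=f[150:300,170:330];B=f[225:300,350:475]
cv2.imwrite("pics/c1.png",np.vstack([cv2.resize(f[165:225,250:330],(640,480),interpolation=cv2.INTER_CUBIC)[:290],cv2.resize(f[230:290,170:330],(800,300),interpolation=cv2.INTER_CUBIC)[:,:640]]))
cv2.imwrite("pics/c2.png",np.hstack([cv2.resize(f[225:300,350:475],(750,450),interpolation=cv2.INTER_CUBIC)]))
cv2.imwrite("pics/c.png",cv2.resize(f[165:315,165:480],(798,380),interpolation=cv2.INTER_CUBIC))
s=cv2.imread("pics/side0.png");cv2.imwrite("pics/s.png",cv2.resize(s[190:370,200:350],(600,720)[:1]+(600,),interpolation=cv2.INTER_CUBIC))
br=cv2.inRange(hsv,(15,90,60),(32,255,255))
n,_,st,ce=cv2.connectedComponentsWithStats(br[180:206,262:318])
for i in range(1,n):
    if st[i,4]>6:
        u=ce[i]+[262,180];print("brass",u,st[i],onz("top",u,108)[:2],onz("top",u,95)[:2])
E
```

```text
mid [ 465.2 -253. ] [ 49.1 148.6] yaw 57.2
small [ 404.3 -425.6] [ 33.7 104.6] yaw -46.5
large [ 234.1 -292. ] [ 71.5 214.3] yaw -48.3
spacer [487.1 251.8] [ 50.3 150. ] yaw -78.7
head [647.   28.7] [ 47.3 148.7] yaw 86.4
red [427.4  75. ] [20.2 28.1] yaw -59.0
black [483.2 -20. ] [19.3 28.2] yaw -59.2
bar [455.8  27.7] [ 21.1 138.4] yaw -59.1
brass [313.25 180.25] [46  0 10  3 12] [669.47233903 -38.77960087] [672.10467135 -39.07903726]
brass [267.35714286 189.28571429] [ 3  7  5  5 14] [645.46947944  81.5425874 ] [647.87345755  82.38785124]
brass [308.64285714 191.78571429] [45  9  4  6 14] [638.75349045 -26.6182488 ] [641.09357515 -26.80198664]
brass [316.94444444 197.38888889] [54  9  2 17 18] [623.90464845 -48.31377149] [626.10346684 -48.70391241]
```

View pics/c.png

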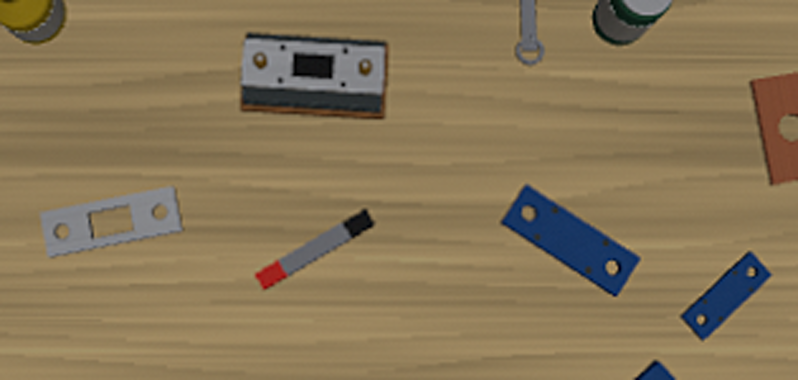

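The crop confirms it: middle blue plate at (390,259), 149x49 mm. The small one measures 105x34 and the large one 214x72. Moving to above the spacer.

Call:
{"method": "jog_arm", "body": {"deltas": [{"gripper": -1, "translation": [0.09, 0.34, -0.04], "dr": [0, 0, 0.035]}, {"gripper": -1, "translation": [0.09, 0.34, -0.04], "dr": [0, 0, 0.035]}, {"gripper": -1, "translation": [0.09, 0.34, -0.04], "dr": [0, 0, 0.035]}, {"gripper": -1, "translation": [0.09, 0.34, -0.04], "dr": [0, 0, 0.035]}, {"gripper": -1, "translation": [0.09, 0.34, -0.04], "dr": [0, 0, 0.035]}, {"gripper": -1, "translation": [0.09, 0.34, -0.04], "dr": [0, 0, 0.035]}, {"gripper": -1, "translation": [0.09, 0.34, -0.04], "dr": [0, 0, 0.035]}, {"gripper": -1, "translation": [0.09, 0.34, -0.04], "dr": [0, 0, 0.035]}, {"gripper": -1, "translation": [0.09, 0.34, -0.04], "dr": [0, 0, 0.035]}, {"gripper": -1, "translation": [0.09, 0.34, -0.04], "dr": [0, 0, 0.035]}, {"gripper": -1, "translation": [0.09, 0.34, -0.04], "dr": [0, 0, 0.035]}, {"gripper": -1, "translation": [0.09, 0.34, -0.04], "dr": [0, 0, 0.035]}], "squeeze": 60}}

```text
clock: 1.1
eef_pos: [366.6, -159.3, 208.1]
tcp_rot: [-3.142, -0.0, -0.482]
contact_force: [1.0, -0.7, 0.5]
opening: 1.0
```

Call:
{"method": "jog_arm", "body": {"deltas": [{"gripper": -1, "translation": [0.1, 0.34, -0.04], "dr": [0, 0, 0.035]}, {"gripper": -1, "translation": [0.1, 0.34, -0.04], "dr": [0, 0, 0.035]}, {"gripper": -1, "translation": [0.1, 0.34, -0.04], "dr": [0, 0, 0.035]}, {"gripper": -1, "translation": [0.1, 0.34, -0.04], "dr": [0, 0, 0.035]}, {"gripper": -1, "translation": [0.1, 0.34, -0.04], "dr": [0, 0, 0.035]}, {"gripper": -1, "translation": [0.1, 0.34, -0.04], "dr": [0, 0, 0.035]}, {"gripper": -1, "translation": [0.1, 0.34, -0.04], "dr": [0, 0, 0.035]}, {"gripper": -1, "translation": [0.1, 0.34, -0.04], "dr": [0, 0, 0.035]}, {"gripper": -1, "translation": [0.1, 0.34, -0.04], "dr": [0, 0, 0.035]}, {"gripper": -1, "translation": [0.1, 0.34, -0.04], "dr": [0, 0, 0.035]}, {"gripper": -1, "translation": [0.1, 0.34, -0.04], "dr": [0, 0, 0.035]}, {"gripper": -1, "translation": [0, 0, 0], "dr": [0, 0, 0]}]}}

```text
clock: 2.1
eef_pos: [478.5, 218.1, 163.8]
tcp_rot: [-3.14, -0.002, 0.126]
contact_force: [-1.0, -1.3, 0.6]
opening: 1.001
```

```bash
python3 - <<'E'
from h import *
s=r.sense();print(s["eef_pos"],np.degrees(s["tcp_rot"]),s["qpos"],s["contact_force"])
# dowel tips by two views
S=cv2.imread("pics/side0.png");h=cv2.cvtColor(S,cv2.COLOR_BGR2HSV)
br=cv2.inRange(h,(12,90,60),(32,255,255));n,_,st,ce=cv2.connectedComponentsWithStats(br[200:262,235:305])
for i in range(1,n):
    if st[i,4]>8: print(st[i]+[235,200,0,0,0],ce[i]+[235,200])
for p in[(647,83,94),(640,-27,94),(647,83,108),(640,-27,108)]:print(p,proj("side",p))
E
```

```text
[478.46045855 218.13254534 163.80927107] [-1.79894017e+02 -1.15197264e-01  7.23874188e+00] [4.24189231e-01 3.11876237e-01 1.93000170e+00 1.50749338e-03
 8.97250386e-01 2.96908627e-01] [-1.02348612 -1.28388726  0.56717024]
[ 257  200   48   62 1456] [288.79532967 230.60508242]
[247 228   6   9  40] [249.4   232.075]
[235 238  18  24 149] [239.84563758 254.44295302]
(647, 83, 94) [250.74474531 231.18080188]
(640, -27, 94) [282.63312431 211.32665347]
(647, 83, 108) [250.13865053 226.85690169]
(640, -27, 108) [282.30984771 207.06921108]
```

Call:
{"method": "jog_arm", "body": {"deltas": [{"gripper": -1, "translation": [0.022, 0.084, -0.1], "dr": [0, 0, 0.011]}, {"gripper": -1, "translation": [0.022, 0.084, -0.2], "dr": [0, 0, 0.011]}, {"gripper": -1, "translation": [0.021, 0.084, -0.2], "dr": [0, 0, 0.011]}, {"gripper": -1, "translation": [0.021, 0.085, -0.2], "dr": [0, 0, 0.012]}, {"gripper": -1, "translation": [0, 0, -0.2], "dr": [0, 0, 0]}, {"gripper": -1, "translation": [0, 0, -0.15], "dr": [0, 0, 0]}, {"gripper": -1, "translation": [0, 0, -0.1], "dr": [0, 0, 0]}, {"gripper": -1, "translation": [0, 0, 0], "dr": [0, 0, 0]}, {"gripper": -1, "translation": [0, 0, 0], "dr": [0, 0, 0]}]}}

```text
clock: 2.85
eef_pos: [484.9, 246.1, 48.9]
tcp_rot: [3.141, 0.001, 0.191]
contact_force: [0.4, 0.5, 0.7]
opening: 1.002
```

Call:
{"method": "jog_arm", "body": {"deltas": [{"gripper": -1, "translation": [0.022, 0.057, 0], "dr": [0, 0, 0.004]}, {"gripper": -1, "translation": [0, 0, -0.08], "dr": [0, 0, 0]}, {"gripper": -1, "translation": [0, 0, -0.08], "dr": [0, 0, 0]}, {"gripper": -1, "translation": [0, 0, -0.07], "dr": [0, 0, 0]}, {"gripper": -1, "translation": [0, 0, 0], "dr": [0, 0, 0]}, {"gripper": -1, "translation": [0, 0, 0], "dr": [0, 0, 0]}]}}

```text
clock: 3.35
eef_pos: [487.0, 252.2, 25.6]
tcp_rot: [3.141, 0.001, 0.197]
contact_force: [-0.2, 0.5, 1.3]
opening: 1.0
```

```bash
python3 - <<'E'
from h import *
f=r.grab_frame("side");cv2.imwrite("pics/s1.png",cv2.resize(f[230:390,190:350],(600,600),interpolation=cv2.INTER_CUBIC));s=r.sense();print(s["eef_pos"],s["contact_force"],s["tcp_rot"])
E
```

```text
[487.30039478 252.32878605  26.01161143] [-0.41453796  0.05862407 -0.52949929] [3.14138073e+00 6.47934540e-04 1.97497595e-01]
```

View pics/s1.png

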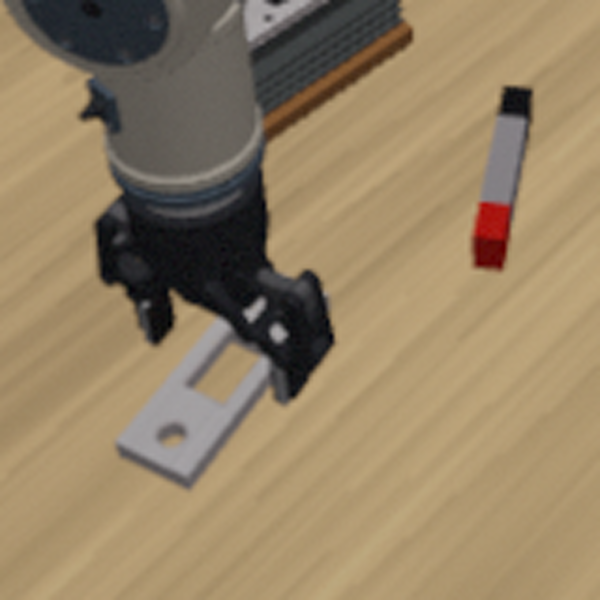

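The fingers straddle the spacer, so I close.

Call:
{"method": "jog_arm", "body": {"deltas": [{"gripper": 1, "translation": [0, 0, 0], "dr": [0, 0, 0]}, {"gripper": 1, "translation": [0, 0, 0], "dr": [0, 0, 0]}, {"gripper": 1, "translation": [0, 0, 0], "dr": [0, 0, 0]}, {"gripper": 1, "translation": [0, 0, 0], "dr": [0, 0, 0]}, {"gripper": 1, "translation": [0, 0, 0], "dr": [0, 0, 0]}, {"gripper": 1, "translation": [0, 0, 0], "dr": [0, 0, 0]}, {"gripper": 1, "translation": [0, 0, 0], "dr": [0, 0, 0]}, {"gripper": 1, "translation": [0, 0, 0], "dr": [0, 0, 0]}], "squeeze": 60}}

```text
clock: 4.07
eef_pos: [487.6, 252.5, 26.9]
tcp_rot: [-3.142, -0.0, 0.197]
contact_force: [-2.4, -1.1, 7.3]
opening: 0.562
```

Call:
{"method": "jog_arm", "body": {"deltas": [{"gripper": 1, "translation": [0, 0, 0.1], "dr": [0, 0, 0]}, {"gripper": 1, "translation": [0, 0, 0.2], "dr": [0, 0, 0]}, {"gripper": 1, "translation": [0, 0, 0.25], "dr": [0, 0, 0]}, {"gripper": 1, "translation": [0, 0, 0.25], "dr": [0, 0, 0]}, {"gripper": 1, "translation": [0, 0, 0.25], "dr": [0, 0, 0]}, {"gripper": 1, "translation": [0, 0, 0.25], "dr": [0, 0, 0]}, {"gripper": 1, "translation": [0, 0, 0.15], "dr": [0, 0, 0]}, {"gripper": 1, "translation": [0, 0, 0], "dr": [0, 0, 0]}]}}

```text
clock: 4.73
eef_pos: [489.2, 253.3, 175.2]
tcp_rot: [-3.14, -0.006, 0.197]
contact_force: [0.3, 0.8, -2.1]
opening: 0.568
```

Call:
{"method": "jog_arm", "body": {"deltas": [{"gripper": 1, "translation": [0.14, -0.2, 0], "dr": [0, 0, -0.015]}, {"gripper": 1, "translation": [0.14, -0.2, 0], "dr": [0, 0, -0.015]}, {"gripper": 1, "translation": [0.14, -0.2, 0], "dr": [0, 0, -0.015]}, {"gripper": 1, "translation": [0.14, -0.2, 0], "dr": [0, 0, -0.015]}, {"gripper": 1, "translation": [0.14, -0.2, 0], "dr": [0, 0, -0.015]}, {"gripper": 1, "translation": [0.14, -0.2, 0], "dr": [0, 0, -0.015]}, {"gripper": 1, "translation": [0.14, -0.2, 0], "dr": [0, 0, -0.015]}, {"gripper": 1, "translation": [0.14, -0.2, 0], "dr": [0, 0, -0.015]}, {"gripper": 1, "translation": [0.14, -0.2, 0], "dr": [0, 0, -0.015]}, {"gripper": 1, "translation": [0.14, -0.2, 0], "dr": [0, 0, -0.015]}, {"gripper": 1, "translation": [0.14, -0.2, 0], "dr": [0, 0, -0.015]}, {"gripper": 1, "translation": [0, 0, 0], "dr": [0, 0, 0]}]}}

```text
clock: 5.73
eef_pos: [643.2, 29.1, 170.2]
tcp_rot: [3.14, -0.001, -0.065]
contact_force: [-0.5, -0.6, -1.9]
opening: 0.568
```

Call:
{"method": "jog_arm", "body": {"deltas": [{"gripper": 1, "translation": [0.015, -0.009, -0.1], "dr": [0, 0, 0]}, {"gripper": 1, "translation": [0, 0, -0.15], "dr": [0, 0, 0]}, {"gripper": 1, "translation": [0, 0, 0], "dr": [0, 0, 0]}, {"gripper": 1, "translation": [0, 0, 0], "dr": [0, 0, 0]}]}}

```text
clock: 6.07
eef_pos: [641.3, 32.2, 144.5]
tcp_rot: [3.141, 0.004, -0.061]
contact_force: [-0.2, -0.8, -2.0]
opening: 0.568
```

```bash
python3 - <<'E'
from h import *
f=r.grab_frame("side");t=r.grab_frame("top");s=r.sense();print(s["eef_pos"],s["tcp_rot"],s["contact_force"])
a=cv2.resize(f[180:280,210:330],(480,400),interpolation=cv2.INTER_CUBIC);b=cv2.resize(t[150:230,245:335],(320,400)[:1]+(284,),interpolation=cv2.INTER_CUBIC)
c=np.zeros((400,800,3),np.uint8);c[:,:480]=a;c[:284,480:]=b;cv2.imwrite("pics/s2.png",c);cv2.imwrite("pics/s2full.png",f);cv2.imwrite("pics/t2full.png",t)
E
```

```text
[642.69834128  32.20772832 146.19437951] [-3.14154909e+00  4.97126174e-04 -6.08491467e-02] [ 0.52957179  0.29954476 -1.80622628]
```

View pics/s2.png

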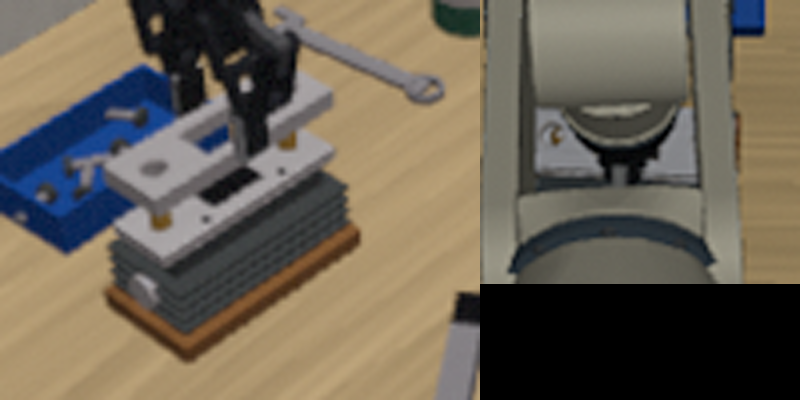

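```bash
python3 - <<'E'
from h import *
t=cv2.imread("pics/t2full.png");s=cv2.imread("pics/s2full.png")
c=cv2.resize(t[175:205,255:285],(480,480),interpolation=cv2.INTER_CUBIC);d=cv2.resize(s[210:240,235:265],(320,320),interpolation=cv2.INTER_CUBIC)
o=np.zeros((480,800,3),np.uint8);o[:,:480]=c;o[:320,480:]=d;cv2.imwrite("pics/z.png",o)
z=133.7
print("hole side",onz("side",(248.5,222),z)); 
p=np.array([642.7,32.2,0])+55*np.array([.0608,.998,0]);p[2]=z;print("pred",p,proj("side",p),proj("top",p))
g=cv2.cvtColor(s[214:232,238:260],cv2.COLOR_BGR2GRAY);print(g)
E
```

```text
hole side [638.6873934   92.68866883 133.7       ]
pred [646.044  87.09  133.7  ] [248.06137767 219.69605006] [264.56544473 187.24905873]
[[ 66  66  62  62  62  62  64  77 118 130 150 162 160 160 160 160 148 124
  111 103 100  96]
 [ 60  59  59  55  59  76 100 125 152 161 160 159 160 159 159 161 160 155
  140 121  97  72]
 [ 52  52  78  78  82 118 151 160 160 159 159 160 159 160 161 161 160 159
  160 152 126  87]
 [ 42  68 116 136 140 153 160 160 158 159 160 160 160 160 160 161 161 161
  161 161 161 141]
 [ 72  98 137 155 160 159 159 159 159 160 160 159 158 160 161 160 162 161
  161 161 162 159]
 [130 149 159 160 159 159 159 160 158 153 151 151 150 157 161 161 161 160
  160 161 159 160]
 [160 160 160 159 159 160 158 153 141 127 122 116 117 135 155 160 160 160
  160 160 161 160]
 [159 159 159 160 159 160 151 132 109 100  95  92  88 104 148 160 160 159
  160 162 162 161]
 [153 156 159 161 160 160 148 116  99  99  97  91  96 124 151 160 160 162
  161 162 161 157]
 [121 146 156 161 161 161 158 133 115 110 105 108 128 152 160 159 163 161
  161 156 152 137]
 [ 85 107 140 155 161 162 163 156 151 144 141 144 157 160 161 162 161 162
  157 138 112 100]
 [ 85  86  94 122 146 157 161 161 161 161 160 160 159 161 162 162 158 152
  139 112 101 101]
 [ 79  85  85  85  96 136 154 159 160 160 161 161 162 162 157 153 136 112
  100 100 100 101]
 [ 61  75  85  85  87  86 120 144 155 161 161 161 162 157 138 110  99  98
  101 102 100  95]
 [ 40  52  72  81  85  86  87  96 136 155 161 158 152 138 111 101 102 101
  100 110 106  77]
 [ 41  35  43  60  77  85  86  86  84 121 145 138 111  99 102 101 100 109
  120 138 144 118]
 [ 36  41  36  33  50  72  82  85  85  87 100 103 101 100 100 101 107 135
  158 165 166 163]
 [ 38  38  40  38  38  62 100 109  95  86  89  99  99 102 110 121 139 158
  166 164 163 162]]
```

View pics/z.png

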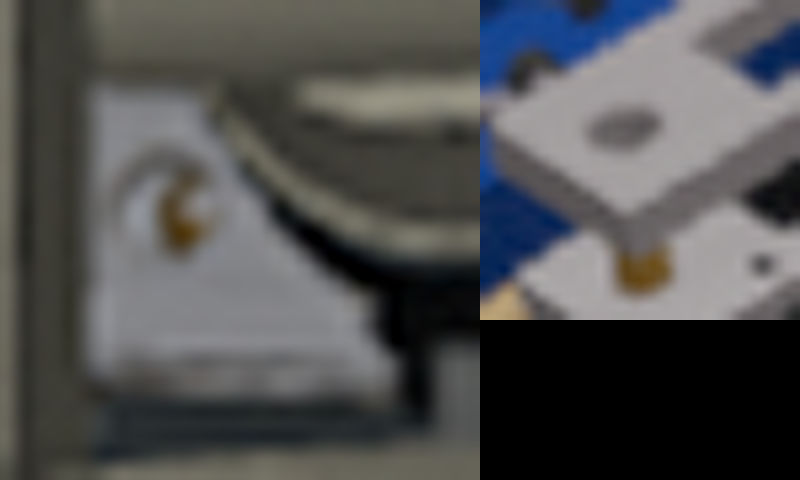

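The top view (right dowel under the arm) shows the left dowel's brass about 3 mm right of the spacer's hole centre, at (265.5,188). I correct by about +2.7 x, -3 y, then check.

Call:
{"method": "jog_arm", "body": {"deltas": [{"gripper": 1, "translation": [0.027, -0.03, 0], "dr": [0, 0, 0]}, {"gripper": 1, "translation": [0, 0, 0], "dr": [0, 0, 0]}, {"gripper": 1, "translation": [0, 0, 0], "dr": [0, 0, 0]}, {"gripper": 1, "translation": [0, 0, 0], "dr": [0, 0, 0]}]}}

```text
clock: 6.5
eef_pos: [645.9, 28.6, 146.7]
tcp_rot: [-3.141, -0.001, -0.062]
contact_force: [-0.1, 0.7, -1.2]
opening: 0.564
```

```bash
python3 - <<'E'
from h import *
s=r.sense();print(s["eef_pos"],s["tcp_rot"],s["contact_force"])
E
```

```text
[645.93652832  28.60426803 146.69464936] [-3.14146159e+00 -6.37773034e-04 -6.17393268e-02] [-0.09819122  0.74777838 -1.16919628]
```

Call:
{"method": "jog_arm", "body": {"deltas": [{"gripper": 1, "translation": [0, 0, -0.06], "dr": [0, 0, 0]}, {"gripper": 1, "translation": [0, 0, -0.06], "dr": [0, 0, 0]}, {"gripper": 1, "translation": [0, 0, -0.05], "dr": [0, 0, 0]}, {"gripper": 1, "translation": [0, 0, -0.05], "dr": [0, 0, 0]}, {"gripper": 1, "translation": [0, 0, -0.03], "dr": [0, 0, 0]}, {"gripper": 1, "translation": [0, 0, 0], "dr": [0, 0, 0]}, {"gripper": 1, "translation": [0, 0, 0], "dr": [0, 0, 0]}]}}

```text
clock: 7.08
eef_pos: [645.6, 28.6, 121.0]
tcp_rot: [3.142, 0.001, -0.062]
contact_force: [0.8, 0.5, -2.0]
opening: 0.56
```

Call:
{"method": "jog_arm", "body": {"deltas": [{"gripper": 1, "translation": [0, 0, -0.03], "dr": [0, 0, 0]}, {"gripper": 1, "translation": [0, 0, -0.03], "dr": [0, 0, 0]}, {"gripper": 1, "translation": [0, 0, -0.03], "dr": [0, 0, 0]}, {"gripper": 1, "translation": [0, 0, -0.03], "dr": [0, 0, 0]}, {"gripper": 1, "translation": [0, 0, 0], "dr": [0, 0, 0]}, {"gripper": 1, "translation": [0, 0, 0], "dr": [0, 0, 0]}]}}

```text
clock: 7.58
eef_pos: [645.5, 28.5, 109.0]
tcp_rot: [3.142, 0.001, -0.062]
contact_force: [0.7, 0.5, -2.2]
opening: 0.563
```

Call:
{"method": "jog_arm", "body": {"deltas": [{"gripper": 1, "translation": [0, 0, -0.02], "dr": [0, 0, 0]}, {"gripper": 1, "translation": [0, 0, -0.02], "dr": [0, 0, 0]}, {"gripper": 1, "translation": [0, 0, 0], "dr": [0, 0, 0]}, {"gripper": 1, "translation": [0, 0, 0], "dr": [0, 0, 0]}]}}

```text
clock: 7.92
eef_pos: [646.1, 28.6, 107.0]
tcp_rot: [-3.142, -0.001, -0.062]
contact_force: [-4.3, -0.5, 12.4]
opening: 0.566
```

```bash
python3 - <<'E'
from h import *
f=r.grab_frame("side");s=r.sense();print(s["eef_pos"],s["tcp_rot"],s["contact_force"],s["wrist_torque"])
cv2.imwrite("pics/s3.png",cv2.resize(f[180:280,210:330],(720,600),interpolation=cv2.INTER_CUBIC))
E
```

```text
[646.09126315  28.5813575  106.98748068] [-3.14149129e+00 -9.71430331e-04 -6.17145435e-02] [-4.53042803 -0.19943218 13.29686553] [-0.06907332  0.94483342 -0.01212182]
```

View pics/s3.png

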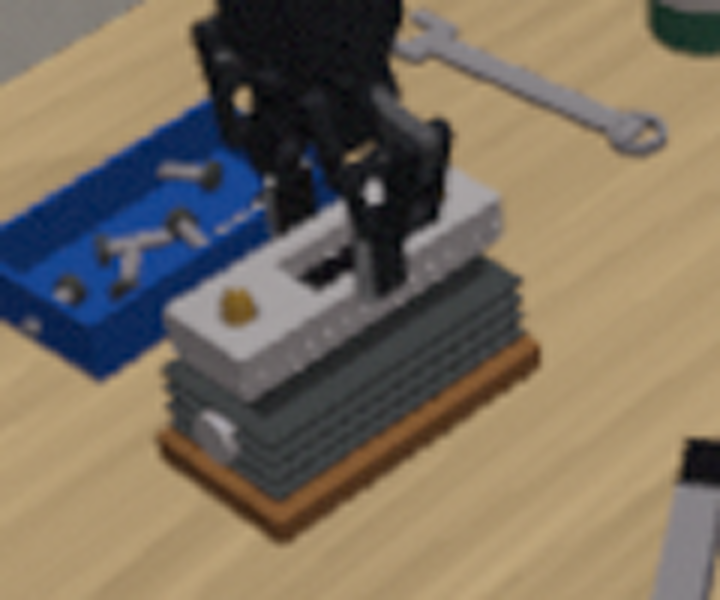

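Side view: the spacer lies flush on the flange with the dowel tip showing at (238,308) in the crop, about 13 N contact at TCP z 107 (106.5 expected). Release and go for the cover.

Call:
{"method": "jog_arm", "body": {"deltas": [{"gripper": -1, "translation": [0, 0, 0], "dr": [0, 0, 0]}, {"gripper": -1, "translation": [0, 0, 0], "dr": [0, 0, 0]}, {"gripper": -1, "translation": [0, 0, 0], "dr": [0, 0, 0]}, {"gripper": -1, "translation": [0, 0, 0], "dr": [0, 0, 0]}, {"gripper": -1, "translation": [0, 0, 0], "dr": [0, 0, 0]}, {"gripper": -1, "translation": [0, 0, 0], "dr": [0, 0, 0]}, {"gripper": -1, "translation": [0, 0, 0.1], "dr": [0, 0, 0]}, {"gripper": -1, "translation": [0, 0, 0.2], "dr": [0, 0, 0]}, {"gripper": -1, "translation": [0, 0, 0.2], "dr": [0, 0, 0]}, {"gripper": -1, "translation": [0, 0, 0.2], "dr": [0, 0, 0]}, {"gripper": -1, "translation": [0, 0, 0.2], "dr": [0, 0, 0]}, {"gripper": -1, "translation": [0, 0, 0.1], "dr": [0, 0, 0]}]}}

```text
clock: 8.97
eef_pos: [646.8, 28.6, 208.6]
tcp_rot: [-3.141, -0.004, -0.062]
contact_force: [-0.2, 0.5, 0.4]
opening: 0.999
```

Call:
{"method": "jog_arm", "body": {"deltas": [{"gripper": -1, "translation": [-0.165, -0.255, -0.03], "dr": [0, 0, -0.03]}, {"gripper": -1, "translation": [-0.165, -0.255, -0.03], "dr": [0, 0, -0.03]}, {"gripper": -1, "translation": [-0.165, -0.255, -0.03], "dr": [0, 0, -0.03]}, {"gripper": -1, "translation": [-0.165, -0.255, -0.03], "dr": [0, 0, -0.03]}, {"gripper": -1, "translation": [-0.165, -0.255, -0.03], "dr": [0, 0, -0.03]}, {"gripper": -1, "translation": [-0.165, -0.255, -0.03], "dr": [0, 0, -0.03]}, {"gripper": -1, "translation": [-0.165, -0.255, -0.03], "dr": [0, 0, -0.03]}, {"gripper": -1, "translation": [-0.165, -0.255, -0.03], "dr": [0, 0, -0.03]}, {"gripper": -1, "translation": [-0.165, -0.255, -0.03], "dr": [0, 0, -0.03]}, {"gripper": -1, "translation": [-0.165, -0.255, -0.03], "dr": [0, 0, -0.03]}, {"gripper": -1, "translation": [-0.16, -0.255, -0.03], "dr": [0, 0, -0.025]}, {"gripper": -1, "translation": [0, 0, 0], "dr": [0, 0, 0]}]}}

```text
clock: 9.97
eef_pos: [462.0, -255.0, 171.9]
tcp_rot: [3.14, 0.001, -0.577]
contact_force: [-0.5, 0.1, -0.1]
opening: 1.003
```

Call:
{"method": "jog_arm", "body": {"deltas": [{"gripper": -1, "translation": [0, 0, 0], "dr": [0, 0, 0]}, {"gripper": -1, "translation": [0, 0, 0], "dr": [0, 0, 0]}]}}

```text
clock: 10.13
eef_pos: [464.9, -251.9, 172.4]
tcp_rot: [-3.141, -0.0, -0.573]
contact_force: [0.6, -0.7, -0.3]
opening: 1.0
```

Call:
{"method": "jog_arm", "body": {"deltas": [{"gripper": -1, "translation": [0.003, -0.01, -0.15], "dr": [0, 0, 0]}, {"gripper": -1, "translation": [0, 0, -0.25], "dr": [0, 0, 0]}, {"gripper": -1, "translation": [0, 0, -0.25], "dr": [0, 0, 0]}, {"gripper": -1, "translation": [0, 0, -0.25], "dr": [0, 0, 0]}, {"gripper": -1, "translation": [0, 0, -0.2], "dr": [0, 0, 0]}, {"gripper": -1, "translation": [0, 0, -0.1], "dr": [0, 0, 0]}, {"gripper": -1, "translation": [0, 0, 0], "dr": [0, 0, 0]}, {"gripper": -1, "translation": [0, 0, 0], "dr": [0, 0, 0]}]}}

```text
clock: 10.8
eef_pos: [465.5, -252.4, 52.4]
tcp_rot: [-3.142, 0.0, -0.571]
contact_force: [0.4, -0.5, -0.1]
opening: 0.998
```

Call:
{"method": "jog_arm", "body": {"deltas": [{"gripper": -1, "translation": [0, -0.005, -0.1], "dr": [0, 0, 0]}, {"gripper": -1, "translation": [0, 0, -0.1], "dr": [0, 0, 0]}, {"gripper": -1, "translation": [0, 0, -0.05], "dr": [0, 0, 0]}, {"gripper": -1, "translation": [0, 0, 0], "dr": [0, 0, 0]}, {"gripper": -1, "translation": [0, 0, 0], "dr": [0, 0, 0]}, {"gripper": 1, "translation": [0, 0, 0], "dr": [0, 0, 0]}, {"gripper": 1, "translation": [0, 0, 0], "dr": [0, 0, 0]}, {"gripper": 1, "translation": [0, 0, 0], "dr": [0, 0, 0]}, {"gripper": 1, "translation": [0, 0, 0], "dr": [0, 0, 0]}, {"gripper": 1, "translation": [0, 0, 0], "dr": [0, 0, 0]}, {"gripper": 1, "translation": [0, 0, 0], "dr": [0, 0, 0]}, {"gripper": 1, "translation": [0, 0, 0], "dr": [0, 0, 0]}], "squeeze": 60}}

```text
clock: 11.8
eef_pos: [465.3, -253.7, 28.0]
tcp_rot: [-3.142, -0.001, -0.572]
contact_force: [-0.8, 0.6, 6.6]
opening: 0.572
```

Call:
{"method": "jog_arm", "body": {"deltas": [{"gripper": 1, "translation": [0, 0, 0.1], "dr": [0, 0, 0]}, {"gripper": 1, "translation": [0, 0, 0.2], "dr": [0, 0, 0]}, {"gripper": 1, "translation": [0, 0, 0.3], "dr": [0, 0, 0]}, {"gripper": 1, "translation": [0, 0, 0.3], "dr": [0, 0, 0]}, {"gripper": 1, "translation": [0, 0, 0.3], "dr": [0, 0, 0]}, {"gripper": 1, "translation": [0, 0, 0.2], "dr": [0, 0, 0]}, {"gripper": 1, "translation": [0, 0, 0.1], "dr": [0, 0, 0]}, {"gripper": 1, "translation": [0, 0, 0], "dr": [0, 0, 0]}]}}

```text
clock: 12.47
eef_pos: [465.9, -253.9, 179.6]
tcp_rot: [-3.141, -0.004, -0.572]
contact_force: [0.8, -0.1, -3.8]
opening: 0.563
```

Call:
{"method": "jog_arm", "body": {"deltas": [{"gripper": 1, "translation": [0.165, 0.255, 0], "dr": [0, 0, 0.03]}, {"gripper": 1, "translation": [0.165, 0.255, 0], "dr": [0, 0, 0.03]}, {"gripper": 1, "translation": [0.165, 0.255, 0], "dr": [0, 0, 0.03]}, {"gripper": 1, "translation": [0.165, 0.255, 0], "dr": [0, 0, 0.03]}, {"gripper": 1, "translation": [0.165, 0.255, 0], "dr": [0, 0, 0.03]}, {"gripper": 1, "translation": [0.165, 0.255, 0], "dr": [0, 0, 0.03]}, {"gripper": 1, "translation": [0.165, 0.255, 0], "dr": [0, 0, 0.03]}, {"gripper": 1, "translation": [0.165, 0.255, 0], "dr": [0, 0, 0.03]}, {"gripper": 1, "translation": [0.165, 0.255, 0], "dr": [0, 0, 0.03]}, {"gripper": 1, "translation": [0.165, 0.255, 0], "dr": [0, 0, 0.03]}, {"gripper": 1, "translation": [0.155, 0.27, 0], "dr": [0, 0, 0.025]}, {"gripper": 1, "translation": [0, 0, 0], "dr": [0, 0, 0]}]}}

```text
clock: 13.47
eef_pos: [647.2, 33.1, 175.1]
tcp_rot: [-3.14, 0.001, -0.057]
contact_force: [-0.4, -0.5, -3.1]
opening: 0.565
```

Call:
{"method": "jog_arm", "body": {"deltas": [{"gripper": 1, "translation": [0, 0, 0], "dr": [0, 0, 0]}, {"gripper": 1, "translation": [0, 0, 0], "dr": [0, 0, 0]}, {"gripper": 1, "translation": [0, 0, 0], "dr": [0, 0, 0]}]}}

```text
clock: 13.72
eef_pos: [644.3, 27.7, 176.0]
tcp_rot: [3.141, 0.002, -0.063]
contact_force: [0.4, -0.1, -4.1]
opening: 0.564
```

Call:
{"method": "jog_arm", "body": {"deltas": [{"gripper": 1, "translation": [0.012, 0.004, -0.1], "dr": [0, 0, 0]}, {"gripper": 1, "translation": [0, 0, -0.12], "dr": [0, 0, 0]}, {"gripper": 1, "translation": [0, 0, -0.05], "dr": [0, 0, 0]}, {"gripper": 1, "translation": [0, 0, 0], "dr": [0, 0, 0]}, {"gripper": 1, "translation": [0, 0, 0], "dr": [0, 0, 0]}, {"gripper": 1, "translation": [0, 0, 0], "dr": [0, 0, 0]}]}}

```text
clock: 14.22
eef_pos: [646.8, 28.8, 150.3]
tcp_rot: [-3.142, -0.0, -0.062]
contact_force: [0.3, -0.2, -4.2]
opening: 0.567
```

```bash
python3 - <<'E'
from h import *
t=r.grab_frame("top");s=r.sense();print(s["eef_pos"],s["tcp_rot"])
f=r.grab_frame("side")
o=np.zeros((480,800,3),np.uint8);o[:,:480]=cv2.resize(t[175:205,255:285],(480,480),interpolation=cv2.INTER_CUBIC);o[:320,480:]=cv2.resize(f[190:250,235:295],(320,320),interpolation=cv2.INTER_CUBIC);cv2.imwrite("pics/z2.png",o)
E
```

```text
[646.99855961  28.89136753 150.59992246] [-3.14151994e+00 -6.00624883e-04 -6.18908587e-02]
```

View pics/z2.png

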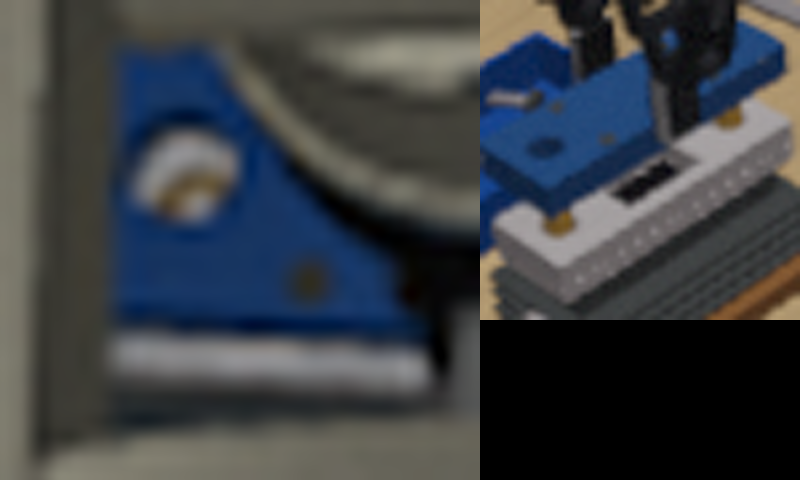

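```bash
python3 - <<'E'
from h import *
print(onz("top",(266.4,185.8),141),onz("top",(267.36,189.29),100)); print(onz("top",(265.5,188),133.7))
E
```

```text
[648.41874996  81.90430452 141.        ] [646.93738081  82.05514406 100.        ]
[644.07956171  84.67145752 133.7       ]
```

Call:
{"method": "jog_arm", "body": {"deltas": [{"gripper": 1, "translation": [-0.011, -0.005, 0], "dr": [0, 0, 0]}, {"gripper": 1, "translation": [0, 0, 0], "dr": [0, 0, 0]}, {"gripper": 1, "translation": [0, 0, 0], "dr": [0, 0, 0]}, {"gripper": 1, "translation": [0, 0, 0], "dr": [0, 0, 0]}]}}

```text
clock: 14.65
eef_pos: [645.7, 28.5, 150.5]
tcp_rot: [-3.142, -0.0, -0.062]
contact_force: [0.0, 0.5, -4.2]
opening: 0.565
```

Call:
{"method": "jog_arm", "body": {"deltas": [{"gripper": 1, "translation": [0, 0, -0.05], "dr": [0, 0, 0]}, {"gripper": 1, "translation": [0, 0, -0.05], "dr": [0, 0, 0]}, {"gripper": 1, "translation": [0, 0, -0.05], "dr": [0, 0, 0]}, {"gripper": 1, "translation": [0, 0, -0.05], "dr": [0, 0, 0]}, {"gripper": 1, "translation": [0, 0, -0.04], "dr": [0, 0, 0]}, {"gripper": 1, "translation": [0, 0, 0], "dr": [0, 0, 0]}, {"gripper": 1, "translation": [0, 0, 0], "dr": [0, 0, 0]}]}}

```text
clock: 15.23
eef_pos: [645.5, 28.5, 125.8]
tcp_rot: [3.142, 0.001, -0.062]
contact_force: [0.1, -0.6, -4.1]
opening: 0.565
```

Call:
{"method": "jog_arm", "body": {"deltas": [{"gripper": 1, "translation": [0, 0, -0.02], "dr": [0, 0, 0]}, {"gripper": 1, "translation": [0, 0, -0.02], "dr": [0, 0, 0]}, {"gripper": 1, "translation": [0, 0, 0], "dr": [0, 0, 0]}, {"gripper": 1, "translation": [0, 0, 0], "dr": [0, 0, 0]}]}}

```text
clock: 15.57
eef_pos: [645.6, 28.5, 122.3]
tcp_rot: [3.142, 0.0, -0.062]
contact_force: [-0.0, 0.2, -4.1]
opening: 0.562
```

Call:
{"method": "jog_arm", "body": {"deltas": [{"gripper": 1, "translation": [0, 0, -0.012], "dr": [0, 0, 0]}, {"gripper": 1, "translation": [0, 0, -0.01], "dr": [0, 0, 0]}, {"gripper": 1, "translation": [0, 0, 0], "dr": [0, 0, 0]}, {"gripper": 1, "translation": [0, 0, 0], "dr": [0, 0, 0]}]}}

```text
clock: 15.9
eef_pos: [645.7, 28.4, 122.0]
tcp_rot: [-3.142, -0.001, -0.062]
contact_force: [-6.6, 0.1, 12.6]
opening: 0.568
```

```bash
python3 - <<'E'
from h import *
f=r.grab_frame("side");s=r.sense();print(s["eef_pos"],s["tcp_rot"],s["contact_force"])
cv2.imwrite("pics/s4.png",cv2.resize(f[180:280,210:330],(720,600),interpolation=cv2.INTER_CUBIC))
E
```

```text
[645.73215742  28.45955164 122.0359391 ] [-3.14152611e+00 -5.88610801e-04 -6.17501885e-02] [-7.29322052 -0.40615973 12.22302052]
```

View pics/s4.png

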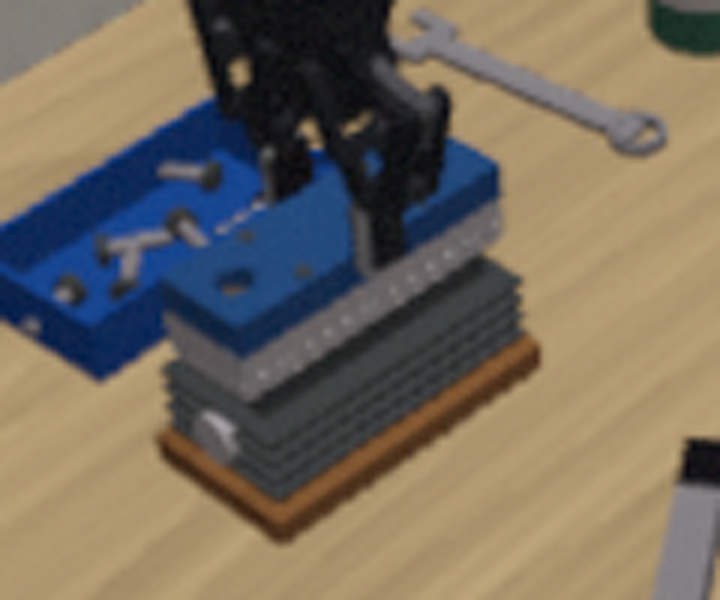

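Side view: the cover is flush on the spacer with the hole at (237,283) in the crop. 12 N contact at TCP z 122, which is the expected height. Release and fetch the straightedge.

Call:
{"method": "jog_arm", "body": {"deltas": [{"gripper": -1, "translation": [0, 0, 0], "dr": [0, 0, 0]}, {"gripper": -1, "translation": [0, 0, 0], "dr": [0, 0, 0]}, {"gripper": -1, "translation": [0, 0, 0], "dr": [0, 0, 0]}, {"gripper": -1, "translation": [0, 0, 0], "dr": [0, 0, 0]}, {"gripper": -1, "translation": [0, 0, 0], "dr": [0, 0, 0]}, {"gripper": -1, "translation": [0, 0, 0], "dr": [0, 0, 0]}, {"gripper": -1, "translation": [0, 0, 0.1], "dr": [0, 0, 0]}, {"gripper": -1, "translation": [0, 0, 0.2], "dr": [0, 0, 0]}, {"gripper": -1, "translation": [0, 0, 0.2], "dr": [0, 0, 0]}, {"gripper": -1, "translation": [0, 0, 0.2], "dr": [0, 0, 0]}, {"gripper": -1, "translation": [0, 0, 0.1], "dr": [0, 0, 0]}]}}

```text
clock: 16.87
eef_pos: [646.8, 28.5, 203.3]
tcp_rot: [-3.141, -0.003, -0.062]
contact_force: [0.6, -0.0, 1.1]
opening: 0.999
```

Call:
{"method": "jog_arm", "body": {"deltas": [{"gripper": -1, "translation": [-0.19, 0, -0.05], "dr": [0, 0, 0.038]}, {"gripper": -1, "translation": [-0.19, 0, -0.05], "dr": [0, 0, 0.038]}, {"gripper": -1, "translation": [-0.19, 0, -0.05], "dr": [0, 0, 0.038]}, {"gripper": -1, "translation": [-0.19, 0, -0.05], "dr": [0, 0, 0.038]}, {"gripper": -1, "translation": [-0.19, 0, -0.05], "dr": [0, 0, 0.038]}, {"gripper": -1, "translation": [-0.19, 0, -0.05], "dr": [0, 0, 0.038]}, {"gripper": -1, "translation": [-0.19, 0, -0.05], "dr": [0, 0, 0.038]}, {"gripper": -1, "translation": [-0.19, 0, -0.05], "dr": [0, 0, 0.038]}, {"gripper": -1, "translation": [-0.19, 0, -0.05], "dr": [0, 0, 0.038]}, {"gripper": -1, "translation": [-0.19, 0, -0.05], "dr": [0, 0, 0.038]}, {"gripper": -1, "translation": [0, 0, 0], "dr": [0, 0, 0]}, {"gripper": -1, "translation": [0, 0, 0], "dr": [0, 0, 0]}]}}

```text
clock: 17.87
eef_pos: [455.1, 28.5, 150.2]
tcp_rot: [-3.141, 0.0, 0.534]
contact_force: [-0.2, 0.9, -0.1]
opening: 0.998
```

Call:
{"method": "jog_arm", "body": {"deltas": [{"gripper": -1, "translation": [0, 0, 0], "dr": [0, 0, 0]}, {"gripper": -1, "translation": [0, 0, 0], "dr": [0, 0, 0]}]}}

```text
clock: 18.03
eef_pos: [457.0, 28.5, 150.6]
tcp_rot: [3.141, -0.001, 0.534]
contact_force: [0.0, 0.6, 0.0]
opening: 0.999
```

Call:
{"method": "jog_arm", "body": {"deltas": [{"gripper": -1, "translation": [-0.015, -0.01, -0.1], "dr": [0, 0, 0.003]}, {"gripper": -1, "translation": [0, 0, -0.25], "dr": [0, 0, 0]}, {"gripper": -1, "translation": [0, 0, -0.25], "dr": [0, 0, 0]}, {"gripper": -1, "translation": [0, 0, -0.2], "dr": [0, 0, 0]}, {"gripper": -1, "translation": [0, 0, -0.15], "dr": [0, 0, 0]}, {"gripper": -1, "translation": [0, 0, -0.1], "dr": [0, 0, 0]}, {"gripper": -1, "translation": [0, 0, 0], "dr": [0, 0, 0]}, {"gripper": -1, "translation": [0, 0, 0], "dr": [0, 0, 0]}]}}

```text
clock: 18.7
eef_pos: [454.5, 27.5, 45.0]
tcp_rot: [-3.141, 0.001, 0.54]
contact_force: [0.1, -1.2, 0.5]
opening: 0.998
```

Call:
{"method": "jog_arm", "body": {"deltas": [{"gripper": -1, "translation": [0.01, 0, -0.08], "dr": [0, 0, 0]}, {"gripper": -1, "translation": [0, 0, -0.07], "dr": [0, 0, 0]}, {"gripper": -1, "translation": [0, 0, 0], "dr": [0, 0, 0]}, {"gripper": -1, "translation": [0, 0, 0], "dr": [0, 0, 0]}, {"gripper": 1, "translation": [0, 0, 0], "dr": [0, 0, 0]}, {"gripper": 1, "translation": [0, 0, 0], "dr": [0, 0, 0]}, {"gripper": 1, "translation": [0, 0, 0], "dr": [0, 0, 0]}, {"gripper": 1, "translation": [0, 0, 0], "dr": [0, 0, 0]}, {"gripper": 1, "translation": [0, 0, 0], "dr": [0, 0, 0]}, {"gripper": 1, "translation": [0, 0, 0], "dr": [0, 0, 0]}, {"gripper": 1, "translation": [0, 0, 0], "dr": [0, 0, 0]}, {"gripper": 1, "translation": [0, 0, 0], "dr": [0, 0, 0]}], "squeeze": 60}}

```text
clock: 19.7
eef_pos: [455.4, 27.5, 30.4]
tcp_rot: [3.141, -0.001, 0.54]
contact_force: [-0.4, 0.3, 4.8]
opening: 0.223
```

Call:
{"method": "jog_arm", "body": {"deltas": [{"gripper": 1, "translation": [0, 0, 0], "dr": [0, 0, 0]}, {"gripper": 1, "translation": [0, 0, 0], "dr": [0, 0, 0]}, {"gripper": 1, "translation": [0, 0, 0], "dr": [0, 0, 0]}]}}

```text
clock: 19.95
eef_pos: [455.4, 27.5, 30.4]
tcp_rot: [3.141, -0.0, 0.54]
contact_force: [-0.5, 0.4, 5.9]
opening: 0.225
```

Call:
{"method": "jog_arm", "body": {"deltas": [{"gripper": 1, "translation": [0, 0, 0.1], "dr": [0, 0, 0]}, {"gripper": 1, "translation": [0, 0, 0.2], "dr": [0, 0, 0]}, {"gripper": 1, "translation": [0, 0, 0.3], "dr": [0, 0, 0]}, {"gripper": 1, "translation": [0, 0, 0.3], "dr": [0, 0, 0]}, {"gripper": 1, "translation": [0, 0, 0.3], "dr": [0, 0, 0]}, {"gripper": 1, "translation": [0, 0, 0.2], "dr": [0, 0, 0]}, {"gripper": 1, "translation": [0, 0, 0.1], "dr": [0, 0, 0]}, {"gripper": 1, "translation": [0, 0, 0], "dr": [0, 0, 0]}]}}

```text
clock: 20.62
eef_pos: [456.1, 27.5, 182.2]
tcp_rot: [3.14, -0.003, 0.54]
contact_force: [-0.3, 0.0, -3.7]
opening: 0.222
```

Call:
{"method": "jog_arm", "body": {"deltas": [{"gripper": 1, "translation": [0.19, 0, 0], "dr": [0, 0, -0.038]}, {"gripper": 1, "translation": [0.19, 0, 0], "dr": [0, 0, -0.038]}, {"gripper": 1, "translation": [0.19, 0, 0], "dr": [0, 0, -0.038]}, {"gripper": 1, "translation": [0.19, 0, 0], "dr": [0, 0, -0.038]}, {"gripper": 1, "translation": [0.19, 0, 0], "dr": [0, 0, -0.038]}, {"gripper": 1, "translation": [0.19, 0, 0], "dr": [0, 0, -0.038]}, {"gripper": 1, "translation": [0.19, 0, 0], "dr": [0, 0, -0.038]}, {"gripper": 1, "translation": [0.19, 0, 0], "dr": [0, 0, -0.038]}, {"gripper": 1, "translation": [0.19, 0, 0], "dr": [0, 0, -0.038]}, {"gripper": 1, "translation": [0.19, 0, 0], "dr": [0, 0, -0.04]}, {"gripper": 1, "translation": [0, 0, 0], "dr": [0, 0, 0]}, {"gripper": 1, "translation": [0, 0, 0], "dr": [0, 0, 0]}]}}

```text
clock: 21.62
eef_pos: [644.5, 27.4, 177.5]
tcp_rot: [3.141, 0.003, -0.06]
contact_force: [-0.8, 0.3, -2.5]
opening: 0.217
```

Call:
{"method": "jog_arm", "body": {"deltas": [{"gripper": 1, "translation": [0, 0, 0], "dr": [0, 0, 0]}, {"gripper": 1, "translation": [0, 0, 0], "dr": [0, 0, 0]}, {"gripper": 1, "translation": [0, 0, 0], "dr": [0, 0, 0]}]}}

```text
clock: 21.87
eef_pos: [644.1, 27.5, 179.6]
tcp_rot: [3.142, 0.001, -0.06]
contact_force: [0.8, -0.9, -3.4]
opening: 0.22
```

Call:
{"method": "jog_arm", "body": {"deltas": [{"gripper": 1, "translation": [0.015, 0.01, -0.1], "dr": [0, 0, -0.001]}, {"gripper": 1, "translation": [0, 0, -0.12], "dr": [0, 0, 0]}, {"gripper": 1, "translation": [0, 0, -0.1], "dr": [0, 0, 0]}, {"gripper": 1, "translation": [0, 0, 0], "dr": [0, 0, 0]}, {"gripper": 1, "translation": [0, 0, 0], "dr": [0, 0, 0]}, {"gripper": 1, "translation": [0, 0, 0], "dr": [0, 0, 0]}]}}

```text
clock: 22.37
eef_pos: [646.6, 28.4, 147.9]
tcp_rot: [3.142, 0.0, -0.062]
contact_force: [-0.4, 0.3, -2.1]
opening: 0.22
```

Call:
{"method": "jog_arm", "body": {"deltas": [{"gripper": 1, "translation": [-0.008, 0, -0.02], "dr": [0, 0, 0]}, {"gripper": 1, "translation": [0, 0, -0.02], "dr": [0, 0, 0]}, {"gripper": 1, "translation": [0, 0, -0.015], "dr": [0, 0, 0]}, {"gripper": 1, "translation": [0, 0, 0], "dr": [0, 0, 0]}, {"gripper": 1, "translation": [0, 0, 0], "dr": [0, 0, 0]}]}}

```text
clock: 22.78
eef_pos: [645.8, 28.4, 142.6]
tcp_rot: [3.142, -0.0, -0.062]
contact_force: [0.4, -0.1, -2.7]
opening: 0.219
```

Call:
{"method": "jog_arm", "body": {"deltas": [{"gripper": 1, "translation": [0, 0, -0.01], "dr": [0, 0, 0]}, {"gripper": 1, "translation": [0, 0, -0.005], "dr": [0, 0, 0]}, {"gripper": 1, "translation": [0, 0, 0], "dr": [0, 0, 0]}, {"gripper": 1, "translation": [0, 0, 0], "dr": [0, 0, 0]}]}}

```text
clock: 23.12
eef_pos: [646.0, 28.5, 142.4]
tcp_rot: [-3.142, -0.001, -0.062]
contact_force: [-4.8, -0.1, 7.6]
opening: 0.221
```

Contact at z 142.4, as expected. Release, lift, and look.

Call:
{"method": "jog_arm", "body": {"deltas": [{"gripper": -1, "translation": [0, 0, 0], "dr": [0, 0, 0]}, {"gripper": -1, "translation": [0, 0, 0], "dr": [0, 0, 0]}, {"gripper": -1, "translation": [0, 0, 0], "dr": [0, 0, 0]}, {"gripper": -1, "translation": [0, 0, 0], "dr": [0, 0, 0]}, {"gripper": -1, "translation": [0, 0, 0], "dr": [0, 0, 0]}, {"gripper": -1, "translation": [0, 0, 0], "dr": [0, 0, 0]}, {"gripper": -1, "translation": [0, 0, 0.1], "dr": [0, 0, 0]}, {"gripper": -1, "translation": [0, 0, 0.2], "dr": [0, 0, 0]}, {"gripper": -1, "translation": [0, 0, 0.2], "dr": [0, 0, 0]}, {"gripper": -1, "translation": [0, 0, 0.1], "dr": [0, 0, 0]}, {"gripper": 1, "translation": [0, 0, 0], "dr": [0, 0, 0]}, {"gripper": 1, "translation": [0, 0, 0], "dr": [0, 0, 0]}]}}

```text
clock: 24.12
eef_pos: [646.1, 28.5, 201.6]
tcp_rot: [-3.141, -0.001, -0.062]
contact_force: [0.1, -0.2, -0.1]
opening: 0.748
```

Call:
{"method": "jog_arm", "body": {"deltas": [{"gripper": 1, "translation": [0.01, 0.18, 0], "dr": [0, 0, 0]}, {"gripper": 1, "translation": [0.012, 0.19, 0], "dr": [0, 0, 0]}, {"gripper": 1, "translation": [0.012, 0.18, 0], "dr": [0, 0, 0]}, {"gripper": 1, "translation": [0, 0, 0], "dr": [0, 0, 0]}, {"gripper": 1, "translation": [0, 0, 0], "dr": [0, 0, 0]}, {"gripper": 1, "translation": [0, 0, 0], "dr": [0, 0, 0]}, {"gripper": 1, "translation": [0, 0, 0], "dr": [0, 0, 0]}, {"gripper": 1, "translation": [0, 0, 0], "dr": [0, 0, 0]}, {"gripper": 1, "translation": [0, 0, 0], "dr": [0, 0, 0]}, {"gripper": 1, "translation": [0, 0, 0], "dr": [0, 0, 0]}]}}

```text
clock: 24.95
eef_pos: [649.2, 82.9, 201.1]
tcp_rot: [3.142, -0.0, -0.062]
contact_force: [0.1, 0.6, -0.5]
opening: 0.001
```

```bash
python3 - <<'E'
from h import *
f=r.grab_frame("side");s=r.sense();print(s["eef_pos"],s["tcp_rot"],s["contact_force"],s["opening"])
cv2.imwrite("pics/s5.png",cv2.resize(f[180:280,210:330],(720,600),interpolation=cv2.INTER_CUBIC))
E
```

```text
[649.26238665  83.05752345 201.13140601] [ 3.14157301e+00 -1.16115538e-04 -6.22237770e-02] [-0.0321192   0.19098492  0.21605142] -0.0001610795639362997
```

View pics/s5.png

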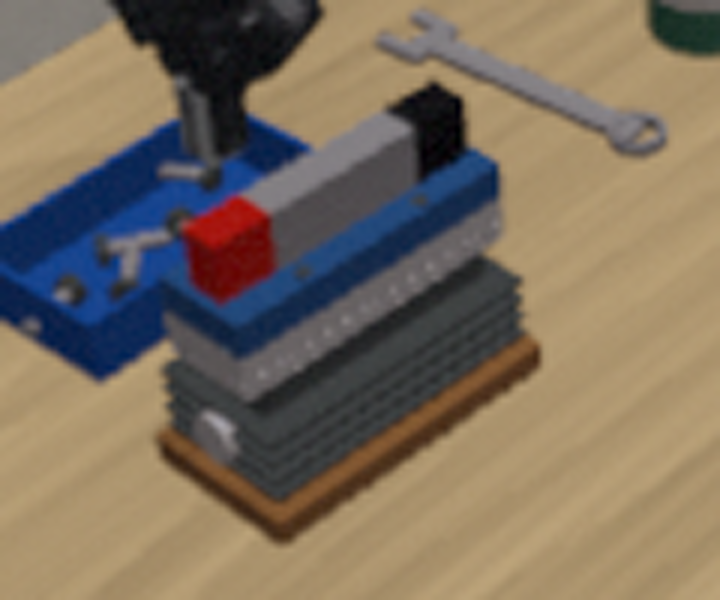

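Side view: the straightedge stands centred along the cover with red at the near end (228,235 in the crop) and black at the far end (430,125). Now press red, starting with the approach.

Call:
{"method": "jog_arm", "body": {"deltas": [{"gripper": 1, "translation": [0, 0, -0.1], "dr": [0, 0, 0]}, {"gripper": 1, "translation": [0, 0, -0.1], "dr": [0, 0, 0]}, {"gripper": 1, "translation": [0, 0, -0.1], "dr": [0, 0, 0]}, {"gripper": 1, "translation": [0, 0, 0], "dr": [0, 0, 0]}, {"gripper": 1, "translation": [0, 0, 0], "dr": [0, 0, 0]}, {"gripper": 1, "translation": [0, 0, 0], "dr": [0, 0, 0]}]}}

```text
clock: 25.5
eef_pos: [649.2, 83.5, 170.8]
tcp_rot: [3.141, 0.0, -0.062]
contact_force: [0.7, 0.3, -0.3]
opening: 0.001
```

Call:
{"method": "jog_arm", "body": {"deltas": [{"gripper": 1, "translation": [0, 0, -0.02], "dr": [0, 0, 0]}, {"gripper": 1, "translation": [0, 0, -0.02], "dr": [0, 0, 0]}, {"gripper": 1, "translation": [0, 0, -0.01], "dr": [0, 0, 0]}, {"gripper": 1, "translation": [0, 0, 0], "dr": [0, 0, 0]}, {"gripper": 1, "translation": [0, 0, 0], "dr": [0, 0, 0]}]}}

```text
clock: 25.92
eef_pos: [649.6, 83.5, 167.1]
tcp_rot: [-3.141, -0.001, -0.062]
contact_force: [-1.7, -0.2, 6.0]
opening: -0.001
```

Call:
{"method": "jog_arm", "body": {"deltas": [{"gripper": 1, "translation": [-0.004, 0, -0.012], "dr": [0, 0, 0]}, {"gripper": 1, "translation": [-0.003, 0, -0.012], "dr": [0, 0, 0]}, {"gripper": 1, "translation": [0, 0, 0], "dr": [0, 0, 0]}, {"gripper": 1, "translation": [0, 0, 0], "dr": [0, 0, 0]}, {"gripper": 1, "translation": [0, 0, 0], "dr": [0, 0, 0]}]}}

```text
clock: 26.33
eef_pos: [649.7, 83.6, 167.0]
tcp_rot: [-3.141, -0.004, -0.062]
contact_force: [-6.1, -1.1, 20.7]
opening: -0.003
```

Call:
{"method": "jog_arm", "body": {"deltas": [{"gripper": 1, "translation": [-0.004, 0, -0.014], "dr": [0, 0, 0]}, {"gripper": 1, "translation": [0, 0, 0], "dr": [0, 0, 0]}, {"gripper": 1, "translation": [0, 0, 0], "dr": [0, 0, 0]}, {"gripper": 1, "translation": [0, 0, 0], "dr": [0, 0, 0]}, {"gripper": 1, "translation": [0, 0, 0], "dr": [0, 0, 0]}, {"gripper": 1, "translation": [0, 0, 0], "dr": [0, 0, 0]}]}}

```text
clock: 26.83
eef_pos: [649.8, 83.6, 166.9]
tcp_rot: [-3.141, -0.005, -0.062]
contact_force: [-7.8, -1.2, 30.2]
opening: -0.002
```

Call:
{"method": "jog_arm", "body": {"deltas": [{"gripper": 1, "translation": [0.011, 0, 0.04], "dr": [0, 0, 0]}, {"gripper": 1, "translation": [0, 0, 0.08], "dr": [0, 0, 0]}, {"gripper": 1, "translation": [0, 0, 0.12], "dr": [0, 0, 0]}, {"gripper": 1, "translation": [0, 0, 0.12], "dr": [0, 0, 0]}, {"gripper": 1, "translation": [-0.015, -0.2, 0], "dr": [0, 0, 0]}, {"gripper": 1, "translation": [-0.015, -0.3, 0], "dr": [0, 0, 0]}, {"gripper": 1, "translation": [-0.02, -0.3, 0], "dr": [0, 0, 0]}, {"gripper": 1, "translation": [-0.02, -0.3, 0], "dr": [0, 0, 0]}, {"gripper": 1, "translation": [0, 0, 0], "dr": [0, 0, 0]}, {"gripper": 1, "translation": [0, 0, 0], "dr": [0, 0, 0]}, {"gripper": 1, "translation": [0, 0, 0], "dr": [0, 0, 0]}, {"gripper": 1, "translation": [0, 0, 0], "dr": [0, 0, 0]}]}}

```text
clock: 27.83
eef_pos: [642.4, -25.6, 198.6]
tcp_rot: [-3.141, -0.0, -0.061]
contact_force: [0.2, -0.0, -0.1]
opening: -0.001
```

Call:
{"method": "jog_arm", "body": {"deltas": [{"gripper": 1, "translation": [0, -0.008, -0.1], "dr": [0, 0, 0]}, {"gripper": 1, "translation": [0, 0, -0.1], "dr": [0, 0, 0]}, {"gripper": 1, "translation": [0, 0, -0.08], "dr": [0, 0, 0]}, {"gripper": 1, "translation": [0, 0, 0], "dr": [0, 0, 0]}, {"gripper": 1, "translation": [0, 0, 0], "dr": [0, 0, 0]}, {"gripper": 1, "translation": [0, 0, 0], "dr": [0, 0, 0]}]}}

```text
clock: 28.33
eef_pos: [642.2, -27.2, 170.0]
tcp_rot: [3.142, 0.001, -0.061]
contact_force: [0.7, 0.4, 0.8]
opening: 0.001
```

Call:
{"method": "jog_arm", "body": {"deltas": [{"gripper": 1, "translation": [0, 0, -0.02], "dr": [0, 0, 0]}, {"gripper": 1, "translation": [0, 0, -0.02], "dr": [0, 0, 0]}, {"gripper": 1, "translation": [0, 0, 0], "dr": [0, 0, 0]}, {"gripper": 1, "translation": [0, 0, 0], "dr": [0, 0, 0]}]}}

```text
clock: 28.67
eef_pos: [642.7, -27.4, 167.1]
tcp_rot: [-3.142, -0.001, -0.062]
contact_force: [-0.4, 0.8, 4.9]
opening: 0.003
```

Call:
{"method": "jog_arm", "body": {"deltas": [{"gripper": 1, "translation": [-0.004, 0, -0.014], "dr": [0, 0, 0]}, {"gripper": 1, "translation": [-0.004, 0, -0.014], "dr": [0, 0, 0]}, {"gripper": 1, "translation": [-0.003, 0, -0.01], "dr": [0, 0, 0]}, {"gripper": 1, "translation": [0, 0, 0], "dr": [0, 0, 0]}, {"gripper": 1, "translation": [0, 0, 0], "dr": [0, 0, 0]}, {"gripper": 1, "translation": [0, 0, 0], "dr": [0, 0, 0]}, {"gripper": 1, "translation": [0, 0, 0], "dr": [0, 0, 0]}, {"gripper": 1, "translation": [0, 0, 0], "dr": [0, 0, 0]}]}}

```text
clock: 29.33
eef_pos: [642.9, -27.4, 166.9]
tcp_rot: [-3.141, -0.005, -0.062]
contact_force: [-7.9, 0.1, 30.6]
opening: 0.002
```

Call:
{"method": "jog_arm", "body": {"deltas": [{"gripper": 1, "translation": [0.011, 0, 0.04], "dr": [0, 0, 0]}, {"gripper": 1, "translation": [0, 0, 0.08], "dr": [0, 0, 0]}, {"gripper": 1, "translation": [0, 0, 0.15], "dr": [0, 0, 0]}, {"gripper": 1, "translation": [0, 0, 0.2], "dr": [0, 0, 0]}, {"gripper": 1, "translation": [0, 0, 0.2], "dr": [0, 0, 0]}, {"gripper": 1, "translation": [-0.2, -0.2, 0], "dr": [0, 0, 0]}, {"gripper": 1, "translation": [-0.3, -0.2, 0], "dr": [0, 0, 0]}, {"gripper": 1, "translation": [-0.3, -0.2, 0], "dr": [0, 0, 0]}, {"gripper": 1, "translation": [-0.3, -0.2, 0], "dr": [0, 0, 0]}, {"gripper": 1, "translation": [-0.3, -0.2, 0], "dr": [0, 0, 0]}, {"gripper": 1, "translation": [-0.2, -0.2, 0], "dr": [0, 0, 0]}, {"gripper": 1, "translation": [0, 0, 0], "dr": [0, 0, 0]}]}}

```text
clock: 30.33
eef_pos: [478.3, -149.5, 229.4]
tcp_rot: [3.141, 0.002, -0.064]
contact_force: [1.2, 0.5, -0.7]
opening: -0.0
```

```bash
python3 - <<'E'
from h import *
f=r.grab_frame("side");t=r.grab_frame("top");s=r.sense();print(s["clock"],s["eef_pos"],s["contact_force"])
o=np.zeros((480,800,3),np.uint8);o[:,:440]=cv2.resize(f[180:290,210:311],(440,480),interpolation=cv2.INTER_CUBIC);o[:270,440:]=cv2.resize(t[:,100:500],(360,270)[:1]+(270,),interpolation=cv2.INTER_AREA)[:270]
o[270:480,440:]=cv2.resize(t[165:225,240:343],(360,210),interpolation=cv2.INTER_CUBIC)
cv2.imwrite("pics/s6.png",o)
E
```

```text
30.4333 [ 481.80837008 -147.9744424   229.85270949] [ 0.43418324  0.06271138 -0.01724403]
```

View pics/s6.png

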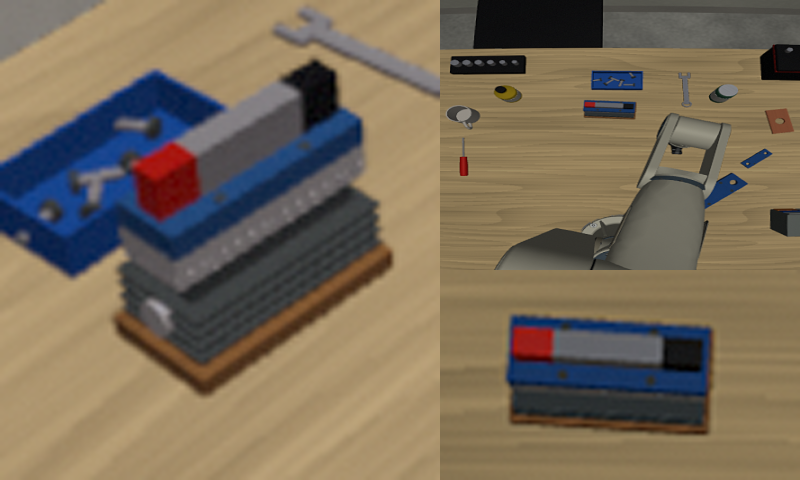

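The stack is intact: straightedge along the cover, red at (165,180) and black at (310,95) in the left crop, bystanders unmoved, gripper clear. Handing in.

```bash
python3 -c "
from rig import r
print(r.sign_off())"
```

```text
the job is handed in; nothing more can be done
None
```

The job is done and handed in at about 30 s on the robot's clock, well inside the 72 s limit; no verdict was reported.

- **Spacer and cover:** I fitted the spacer over both dowels, then the middle-sized blue cover on top of it. Each came to rest within about 0.5 mm of its expected height. The seating forces were about 13 N for the spacer and 12 N for the cover, and both looked flush in the side view.
- **Straightedge:** I stood it on its narrow edge along the middle of the cover and let go. I then pressed the red end with about 30 N and the black end with about 31 N. The tool stopped at the same height, 166.9 mm, at both ends, so I felt no rocking.
- **Last pictures:** The stack is undisturbed, the bystanders in view look unmoved, and the gripper is clear of everything. Each press also pushed sideways with about 8 N; the bar shows no visible shift from it.
- **One disagreement:** While the spacer was hovering, the side camera put its hole about 2 pixels lower than predicted. I went by the top view instead, and the plate slid on without resistance.

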